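Seat the lens and hold focus at the fourth click

TASK

Stand the tall black lens upright in the round nest of the focusing stage, fully down, and let go of it. Then swing the stage's sprung focus lever away from its rest stop by exactly four clicks, never letting it click a fifth time, and finish while still holding it there at the fourth click, because it springs back when released. Leave the other things on the bench where they stand.

Things in the scene. Friction and masses are not known exactly. Their poses are not given: they have to be found in the camera images.
- tall_lens_mid (a point): The tall lens: black upright cylinder, 40 mm diameter, 56 mm tall (the taller of the two lenses), about 0.14 kg, stands loose on the bench. Point at its centre, half-way up; z is its long axis, pointing up.
- tall_lens_base (a point): Centre of the tall lens's underside, 28 mm below its middle.
- stage: Focusing stage, fixed: black block 120 mm (x) by 200 mm (y from -70 to +130 mm), 50 mm high. Origin at bench level; x points away from the robot, y along the block towards the nest, z up. On top: an aluminium plate with the lens nest at the +y end, the lever at the -y end, between them a pawl housing 16 mm high.
- nest (a point): Centre of the floor of the lens nest: a round hole, 44 mm diameter and 10 mm deep, in the 76 mm square, 10 mm thick aluminium plate on top of the stage; the floor is 50 mm above the bench, at stage x 0, y +90 mm. The seated lens sticks 46 mm out of the plate.
- lever_pivot (a point): Upright pivot axis of the focus lever, at stage x 0, y -30 mm, 58 mm above the bench. A spring pushes the post back: about 7 N at rest, 8 N at the fourth click. Leaving a notch the needed push rises to about 15 N, and right after each click it drops to about 3 to 5 N until the next notch is reached, so the clicks can be felt.
- lever_post (a point): Centre of the lever's finger post: plain upright round black post, 12 mm diameter, free from 68 to 111 mm above the bench, 85 mm from the pivot axis. The point is on its axis 92 mm above the bench and moves with the lever. Under it is the lever's flat arm (14 mm wide, top at 66 mm) with a 20 mm collar. It overhangs the block's -y end; room all round.
- focus_lever (a joint): Lever angle, rad: 0 at its rest stop, where seen from the pivot the post stands 0.6 rad to the -x side of the stage's -y direction. Grows counter-clockwise from above (post swings towards stage +x); end stop 1.26. One click per 0.18 rad (15.3 mm at the post): clicks fall at 0.09, 0.27, 0.45, 0.63, ...; the notch after click n is centred at n x 0.18 (fourth: 0.72). Released, it springs back.
- short_lens: The other lens: black cylinder of the same 40 mm diameter but only 30 mm tall; bystander. Origin under its centre.
- vial: Small capped vial, 26 mm across, 50 mm tall; bystander. Origin under its centre.
- dish_a: Clear open dish, 60 mm across, 14 mm tall; bystander. Origin under its centre.
- dish_b: Second clear dish, 60 mm across, 14 mm tall; bystander. Origin under its centre.
- lens_cap: Flat black lens cap, 52 mm across, 9 mm thick; bystander. Origin under its centre.
- post: Upright steel optical post, 25 mm foot, 19 mm shaft, 66 mm tall; bystander. Origin under its centre.

How it is judged (in metres and radians):
On the way, in this order (a step that is already met when the one before it is completed fails the run):
1. the tall lens stands fully down in the nest, let go (horizontal distance between tall_lens_base and nest below 0.004 m and z of tall_lens_base in the frame of nest below 0.003 m and angle between tall_lens_base's own z axis and vertical below 0.06 rad and contact force between the fingers and tall_lens below 0.1 N), for 0.2 s.
2. the fingers hold the focus lever at the fourth click (value of joint focus_lever between 0.648 and 0.792 rad and contact force between the fingers and focus_lever above 0.8 N), for 0.3 s.
At the end, for the whole second after the job is handed in: Tall lens untouched, at rest, upright (0.06 rad) in the nest, its underside within 4 mm of the nest centre and 3 mm of its floor; lever at rest within 0.4 click of the fourth notch (0.648 to 0.792 rad), the fingers bearing on it with over 0.8 N (all of step 1 and all of step 2 and linear speed of tall_lens below 0.02 m/s and velocity of joint focus_lever between -0.1 and 0.1 rad/s); the arm keeps its last pose, push and grip.
It fails at once if the lever clicks a fifth time (value of joint focus_lever above 0.837 rad).
It fails at once if another loose thing is pushed more than 30 mm from its place (distance of any of short_lens, vial, dish_a, dish_b, lens_cap, post from where it was at the start of the episode above 0.03 m).
It also fails if it takes over 64 s, if anything falls off the work surface, if the arm or the gripper's body presses on something with over 40 N, if the wrist force passes 120 N, or if a joint passes its speed limit or range.

ROBOT

A 6-joint arm with a two-finger parallel gripper is mounted at the origin on the work surface. World frame = base frame: x ahead of the robot, y to its left, z up, the work surface at z = 0. Lengths are in mm, angles in rad, forces in N, time in s.
With the tool pointing down it reaches from about 375 to 750 mm from the base axis. Payload 9 kg.
Tool frame: the origin (TCP) lies midway between the tips of the shut fingers; the grasp point (between the pads) lies 19 mm behind it; z points along the fingers, y is the direction in which the jaws open and shut (so a half turn about z gives the same grasp; the last joint's range is limited). The gripper opens to 85 mm and grips with 20 to 120 N. Pads are 22 mm wide; open, the fingers measure 114 mm over their backs; the gripper's body (76 mm by 85 mm) begins 54 mm behind the grasp point. The pads swing forward as they close: fully open they stand 13 mm farther back than shut.
Start: joints at [0.958, 0.104, 0.097, 1.564, 0, 1.353], TCP at [230.781, 553.874, 231.331] pointing down, gripper open.
Joint ranges: [-2.99, 2.99], [-0.84, 1.86], [-1.1, 1.16], [-1.84, 2.11], [-1.51, 1.56], [-3.14, 3.14]. Speed limits (rad/s): [2.22, 2.22, 2.57, 3.14, 3.14, 3.14].

INTERFACE

Orientations are given as a rotation vector (axis times angle).
In Python, from rig import get_obs, grab_frame, finish_job, recognise, pinpoint gives the robot as it stands. The module is installed in compiled form; this text tells all that it offers.
- The arm moves only by the tool carry_out, never from a script. Its argument "commands" is a list that holds one entry, the list of rows, each a list of 7 numbers: the shift along the tool's x, y, z in m, then the turn, a rotation vector about the tool's x, y, z in degrees, then the opening, from 0 (shut) to 1 (fully open). In form: [[[x, y, z, rx, ry, rz, hand], ...]]. A call has 1 to 12 rows; each row is the pose to reach, as a shift and turn from the pose commanded when the call began, along the tool's axes at that moment; what a row does not reach only later rows make up. A row lasts 1/8 s, in which the tool goes at most 62.5 mm and 10.7 degrees, less where a joint would pass 70% of its speed; a pose out of reach is approached as far as the arm can. A call with a gripper value outside its range is refused whole. The fingers move at their own pace and stop on an object; the grip force is fixed at half the most. Time passes only in rows, so rows that repeat a pose let the fingers close. It gives the time, the measured TCP pose, the force and the opening at its end, in the units of the state.
- get_obs(): the state, without advancing time (a new reading comes with each control period).
- grab_frame(name): name is "scene" or "top" or "wrist"; returns a dict with "image" (384x512x3 uint8, blue, green, red), "mtx" (3x3 intrinsics, pixels), "R" (3x3) and "t" (3): a world point X has camera coordinates R X + t. Camera axes: x right, y down, z forward; pixel columns grow to the right and rows downward; lengths in mm; the calibration is good to about 2 mm. A picture is of the moment at which its call begins. There is no depth.
- finish_job(): hands the job in, once; it reports no verdict.
Trained networks look in the newest picture that a camera, given by its name, has taken for a name from the list of things; names that differ only in an ending like _2 or _b are one class to them, and where a whole thing is asked for, a point or a joint stands for the part that bears it (a point fixed in the world has none). Each returns a list of dicts, best first, with "conf" (0 to 1); they miss things now and then, are a little off and sometimes report something else, mostly with a low value. They report only what shows in the picture. A call takes as long as a camera call.
- recognise(label, camera): "bbox" ([left, top, width, height] as shares, 0 to 1, of the picture: columns of its width, rows of its height, round what is visible of it).
- pinpoint(label, camera): "location" ([column, row] as shares, 0 to 1, of the picture: columns of its width, rows of its height: a listed point, or the origin of a listed thing).
The state is a dict: "t": time; "qpos": joint angles; "joint_velocities": joint speeds; "joint_efforts": joint torques, N m; "ee_pos": TCP position; "eef_rot": TCP orientation; "contact_force": force on the tool from outside, world axes, zero at the start; "wrist_torque": the same for the moment, N m; "opening": finger opening in mm.
Only numpy, scipy, OpenCV 4.12 (cv2) and the standard library are available. Lean on these libraries where they do the work, as an engineer would, in place of code of your own. Each camera call takes 0.05 s, during which the arm holds its last target.

## Working session

There is one attempt and no reset: what is moved stays moved. The work goes in short steps, Python scripts to look and compute and a tool call to move; the robot and the scene stay as the last step left them, time stands still between calls to the robot, and variables do not carry over. Pictures are saved under pics/ and viewed, and the job is handed in when it is done.

Besides the shell and the picture viewer there is one more tool, called after ">>>" by a JSON object that holds its "api" and its "payload". carry_out: Moves the arm, as the interface text tells. Its arguments: {"type":"object","properties":{"commands":{"type":"array","items":{"type":"array","items":{"type":"array","items":{"type":"number"}}}}},"required":["commands"]}

```bash
mkdir -p pics; ls; python3 - <<'E'
from rig import *
import cv2,numpy as np
o=get_obs();print(o)
for c in ["scene","top","wrist"]:
    f=grab_frame(c);cv2.imwrite(f"pics/{c}0.png",f["image"])
    print(c,f["mtx"].tolist(),f["R"].tolist(),f["t"])
    for n in ["tall_lens_mid","tall_lens_base","stage","nest","lever_pivot","lever_post","short_lens","vial","dish_a","lens_cap","post"]:
        r=pinpoint(n,c); print(n,[(np.round(np.array(d["location"])*[512,384],1).tolist(),round(d["conf"],2)) for d in r[:3]])
E
```

```text
pics
{'t': 0.0, 'qpos': array([9.58292635e-01, 1.04705026e-01, 9.64884864e-02, 1.56389837e+00,
       8.81541557e-06, 1.35309551e+00]), 'joint_velocities': array([ 3.99897378e-04,  1.49525315e-03,  4.27568317e-04,  1.59170166e-03,
        1.79201337e-03, -8.85637725e-05]), 'joint_efforts': array([ 2.89429299e-03, -5.56924653e+01,  5.03654444e+01,  1.69388886e-02,
       -1.57574241e-04, -2.11282861e-05]), 'ee_pos': array([230.57396033, 553.57628204, 230.52954723]), 'eef_rot': array([-6.16029144e-01, -3.08005152e+00,  1.88941129e-03]), 'contact_force': array([-0.00826573, -0.82519133, -0.1690635 ]), 'wrist_torque': array([-0.01789893,  0.00685631, -0.02091768]), 'opening': 85.6886800198369}
scene [[474.8248968824398, 0.0, 251.020352078506], [0.0, 474.8248968824398, 192.50782550548018], [0.0, 0.0, 1.0]] [[0.40839331125685835, 0.9126246606348868, 0.018197036069555673], [0.7047166947793764, -0.3025600868993766, -0.641741204781704], [-0.5801631524148102, 0.27490657070448415, -0.7667053501597666]] [-220.5492021  -382.64160259 1538.46233568]
tall_lens_mid [([298.0, 139.3], 0.63)]
tall_lens_
[... 985 characters left out ...]
], 0.57)]
short_lens [([164.0, 191.2], 0.51)]
vial [([131.6, 231.1], 0.46)]
dish_a [([186.0, 150.1], 0.62)]
lens_cap [([356.5, 196.7], 0.66)]
post [([257.2, 148.0], 0.45)]
wrist [[321.74244387062225, 0.0, 255.2214782997309], [0.0, 321.74244387062225, 192.00254592345496], [0.0, 0.0, 1.0]] [[0.38475321496296566, 0.923018918188269, 0.0010199226535928352], [0.8785058115217378, -0.3665368374692216, 0.306395636229686], [0.2831828079142423, -0.11699069811151101, -0.9519037103915429]] [-599.82592125  -40.35311568  380.32515894]
tall_lens_mid []
tall_lens_base [([81.1, 379.4], 0.58)]
stage []
nest []
lever_pivot [([81.4, 382.2], 0.55)]
lever_post []
short_lens []
vial []
dish_a []
lens_cap []
post []
```

```bash
cat > h.py <<'E'
import numpy as np
from scipy.optimize import least_squares
from scipy.spatial.transform import Rotation as Ro
def proj(f,X):
    c=f["R"]@np.asarray(X,float)+f["t"]; p=f["mtx"]@c; return p[:2]/p[2]
def onplane(f,px,z):
    d=f["R"].T@np.linalg.solve(f["mtx"],[px[0],px[1],1.]); C=-f["R"].T@f["t"]
    return C+d*(z-C[2])/d[2]
E
python3 - <<'E'
import cv2
a=cv2.imread("pics/scene0.png");b=cv2.imread("pics/top0.png")
cv2.imwrite("pics/s0c.png",cv2.resize(a[80:320,60:400],None,fx=2.3,fy=2.3,interpolation=cv2.INTER_CUBIC))
cv2.imwrite("pics/t0c.png",cv2.resize(b[110:310,90:390],None,fx=2.6,fy=2.6,interpolation=cv2.INTER_CUBIC))
E
python3 - <<'E'
import sys;sys.path.insert(0,".")
from h import *
from rig import *
fs=grab_frame("scene");ft=grab_frame("top")
for n,ps,pt,z in [("mid",(298,139.3),(173.3,248.4),28),("base",(294.4,147.4),(176.2,251),0),("stage",(212.6,188.9),(261,236),0),("nest",(243.6,165.7),(234,227.3),50),("pivot",(197.8,177.9),(268.6,234.7),58),("post",(164.8,159.4),(292.6,256.1),92),("short",(335.9,186.2),(164,191.2),0),("vial",(344,147.9),(131.6,231.1),0),("dish",(289.6,251.7),(186,150.1),0),("cap",(106.1,261.3),(356.5,196.7),0),("opost",(255.2,266.7),(257.2,148),0)]:
    print(n,onplane(fs,ps,z).round(0),onplane(ft,pt,z).round(0))
E
```

```text
mid [440. 187.  28.] [444. 179.  28.]
base [440. 178.   0.] [436. 174.   0.]
stage [492. -88.   0.] [479. -89.   0.]
nest [491.   0.  50.] [505.  -7.  50.]
pivot [ 491. -124.   58.] [ 481. -110.   58.]
post [ 432. -185.   92.] [ 417. -178.   92.]
short [611. 212.   0.] [624. 213.   0.]
vial [496. 306.   0.] [500. 313.   0.]
dish [743.   8.   0.] [754. 144.   0.]
cap [ 599. -389.    0.] [ 598. -390.    0.]
opost [748. -82.   0.] [757. -82.   0.]
```

View pics/s0c.png

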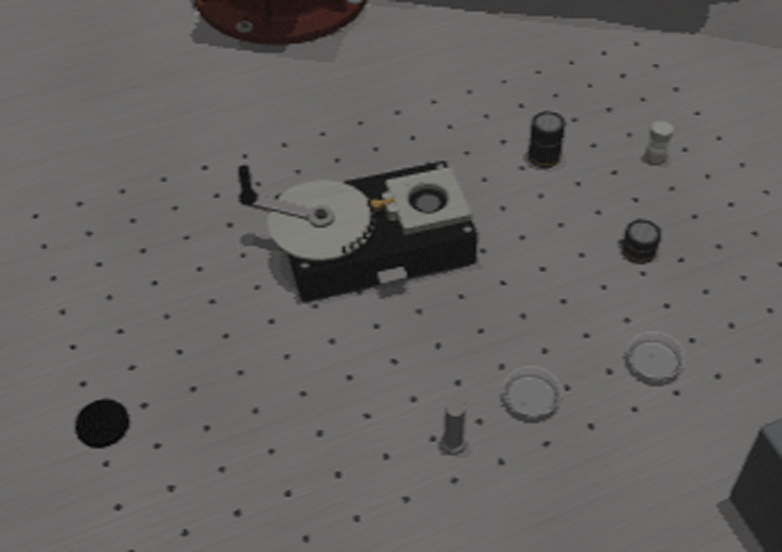

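View pics/t0c.png

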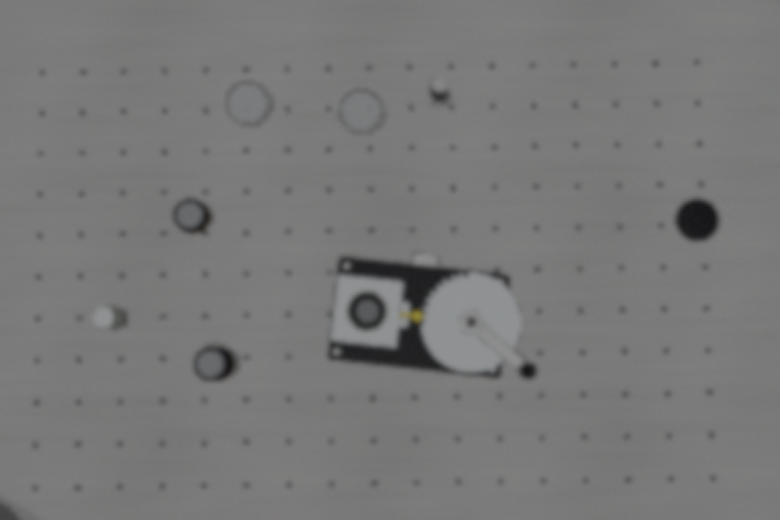

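The pictures show the tall lens at top px ~(170,250), the nest at ~(231,230) and the lever post at ~(293,252), with the bystanders well away. The networks disagree by up to about 15 mm between the two cameras, so I'll fit the stage from picture edges and take closer wrist views.

```bash
python3 - <<'E'
import sys;sys.path.insert(0,".")
from h import *
from rig import *
fs=grab_frame("scene");ft=grab_frame("top");fw=grab_frame("wrist");o=get_obs()
T=Ro.from_rotvec(o["eef_rot"]).as_matrix();print(T.round(3))
C=-fw["R"].T@fw["t"];print("cam in tool",T.T@(C-o["ee_pos"]),(fw["R"]@T).round(3))
t=lambda u,v:(90+u/2.6,110+v/2.6); s=lambda u,v:(60+u/2.3,80+v/2.3)
# stage fit: points in stage frame -> pixel
P=[([60,130,50],ft,t(342,258)),([60,-70,50],ft,t(510,277)),([-60,-70,50],ft,t(500,376)),([-60,130,50],ft,t(331,357)),([0,90,60],ft,t(367,311)),
([0,90,60],fs,s(428,199)),([60,130,50],fs,s(476,232)),([-60,130,50],fs,s(444,163)),([60,-70,0],fs,s(304,299)),([60,130,0],fs,s(476,262))]
def pose(p,X): c,si=np.cos(p[2]),np.sin(p[2]); return np.array([p[0]+c*X[0]-si*X[1],p[1]+si*X[0]+c*X[1],X[2]])
f=lambda p:np.concatenate([proj(F,pose(p,X))-px for X,F,px in P])
r=least_squares(f,[490,-88,0],x_scale=[1,1,.01],loss='soft_l1');print(r.x,r.fun.reshape(-1,2).round(1))
for n,X in [("nest",[0,90,60]),("pivot",[0,-30,58]),("post",[-85*np.sin(.6),-30-85*np.cos(.6),92])]:
    w=pose(r.x,X);print(n,w.round(1),proj(fs,w).round(1),proj(ft,w).round(1))
print("lens top", onplane(ft,t(208,363),56),onplane(fs,s(548,121),56))
E
```

```text
[[-0.923  0.385  0.   ]
 [ 0.385  0.923  0.   ]
 [-0.     0.    -1.   ]]
cam in tool [  78.04091446   -0.57499187 -143.66938029] [[-0.     1.    -0.001]
 [-0.952 -0.    -0.306]
 [-0.306  0.001  0.952]]
[ 4.87560830e+02 -8.82471318e+01 -1.24418822e-01] [[-1.1 -1.1]
 [ 0.1 -1.1]
 [-0.1  0.7]
 [-1.6  0.6]
 [ 0.  -0.4]
 [-0.9 -1.6]
 [ 0.4  0.4]
 [ 0.1 -2.3]
 [-2.   1.3]
 [-0.4  0.2]]
nest [498.7   1.1  60. ] [245.2 164.9] [231.2 229.3]
pivot [ 483.8 -118.    58. ] [198.9 175.1] [271.1 233.7]
post [ 427.5 -181.7   92. ] [165.8 157.8] [293.9 252.4]
lens top [440.83522516 184.29226525  56.        ] [441.86213348 183.4037757   56.        ]
```

```bash
cat >> h.py <<'E'
def delta(xyz,yaw):
    from rig import get_obs
    o=get_obs();R=Ro.from_rotvec(o["eef_rot"]);M=R.as_matrix()
    y=np.radians(yaw);x=np.array([np.cos(y),np.sin(y),0]);z=np.array([0,0,-1.]);T=np.column_stack([x,np.cross(z,x),z])
    print("delta m",((M.T@(np.array(xyz)-o["ee_pos"]))/1000).round(4),"rot deg",np.degrees(Ro.from_matrix(M.T@T).as_rotvec()).round(2))
E
python3 -c "
from h import *
delta([441,184,190],83)"
```

```text
delta m [-0.3363 -0.2606  0.0413] rot deg [ 1.000e-02 -0.000e+00  7.438e+01]
```

>>> {"api": "carry_out", "payload": {"commands": [[[-0.336,-0.26,0.041,0,0,74.4,1],[-0.336,-0.26,0.041,0,0,74.4,1],[-0.336,-0.26,0.041,0,0,74.4,1],[-0.336,-0.26,0.041,0,0,74.4,1],[-0.336,-0.26,0.041,0,0,74.4,1],[-0.336,-0.26,0.041,0,0,74.4,1],[-0.336,-0.26,0.041,0,0,74.4,1],[-0.336,-0.26,0.041,0,0,74.4,1],[-0.336,-0.26,0.041,0,0,74.4,1]]]}}

```text
t: 3.18
ee_pos: [440.8, 184.8, 190.4]
eef_rot: [-2.352, -2.082, -0.0]
contact_force: [-0.1, 0.8, 0.2]
opening: 85.3
```

```bash
python3 - <<'E'
from h import *
from rig import *
import cv2
o=get_obs();print(o["t"],o["ee_pos"],o["contact_force"])
f=grab_frame("wrist");cv2.imwrite("pics/w1.png",f["image"]);np.savez("w1.npz",**{k:f[k] for k in("mtx","R","t")})
for n in ["tall_lens_mid","tall_lens_base","nest","lever_pivot","lever_post"]:
    for d in pinpoint(n,"wrist")[:2]: print(n,(np.array(d["location"])*[512,384]).round(1),round(d["conf"],2))
print(proj(f,[441,184,56]),proj(f,[498.7,1,60]),proj(f,[421,184,56]),proj(f,[461,184,56]))
delta([441,184,190],83)
E
```

```text
3.175 [440.81887174 184.76173619 190.4417439 ] [-0.10642631  0.75249481  0.22383362]
tall_lens_mid [256.9 171.2] 0.61
tall_lens_base [255.2 168.5] 0.62
tall_lens_base [428.7 117.1] 0.2
nest [331.1 335.9] 0.72
[255.13404743 180.75375763] [330.82324097 341.72013901] [233.07462109 183.364897  ] [277.30522688 178.12939022]
delta m [-0.0014  0.0005  0.0005] rot deg [ 0.02 -0.01  0.09]
```

View pics/w1.png

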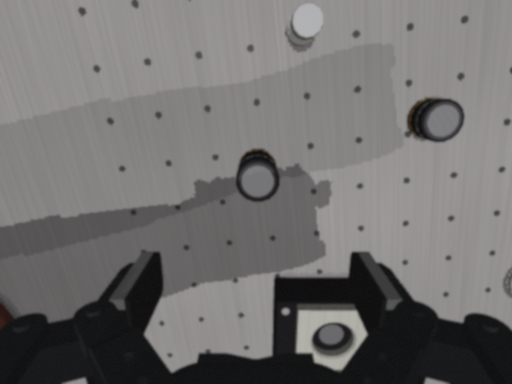

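```bash
python3 - <<'E'
import cv2
a=cv2.imread("pics/w1.png")
l=cv2.resize(a[140:210,220:300],None,fx=5,fy=5,interpolation=cv2.INTER_CUBIC)
n=cv2.resize(a[300:370,290:370],None,fx=5,fy=5,interpolation=cv2.INTER_CUBIC)
cv2.imwrite("pics/w1c.png",cv2.convertScaleAbs(cv2.hconcat([l,n]),alpha=1.5))
E
```

```text
(no output)
```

View pics/w1c.png

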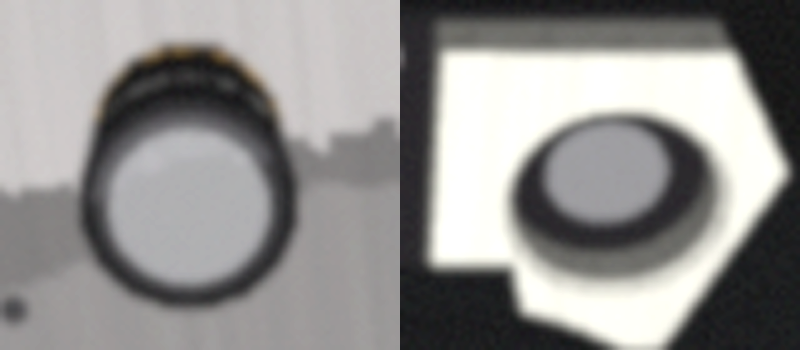

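```bash
python3 - <<'E'
from h import *
f=dict(np.load("w1.npz"))
print(onplane(f,(257.8,181.3),56),onplane(f,(332.7,339.2),60))
delta([443.3,184,15],82.9)
E
```

```text
[443.31432909 183.20232156  56.        ] [500.81818643   4.0225731   60.        ]
delta m [-0.0012  0.0028  0.1755] rot deg [ 0.02 -0.01  0.19]
```

>>> {"api": "carry_out", "payload": {"commands": [[[-0.001,0.0025,0.06,0,0,0,1],[-0.001,0.0025,0.12,0,0,0,1],[-0.001,0.0025,0.15,0,0,0,1],[-0.001,0.0025,0.174,0,0,0,1],[-0.001,0.0025,0.174,0,0,0,1],[-0.001,0.0025,0.174,0,0,0,0.6],[-0.001,0.0025,0.174,0,0,0,0.2],[-0.001,0.0025,0.174,0,0,0,0],[-0.001,0.0025,0.174,0,0,0,0],[-0.001,0.0025,0.174,0,0,0,0],[-0.001,0.0025,0.174,0,0,0,0]]]}}

```text
t: 4.85
ee_pos: [444.2, 183.6, 17.7]
eef_rot: [2.353, 2.081, 0.003]
contact_force: [-1.8, -0.1, 5.9]
opening: 38.8
```

```bash
python3 - <<'E'
from h import *
from rig import *
import cv2
o=get_obs();print(o["t"],o["ee_pos"],o["contact_force"],o["opening"])
f=grab_frame("wrist");cv2.imwrite("pics/w2.png",f["image"]);np.savez("w2.npz",**{k:f[k] for k in("mtx","R","t")})
f=grab_frame("scene");cv2.imwrite("pics/s2.png",cv2.resize(f["image"][80:230,180:400],None,fx=3,fy=3))
E
```

```text
4.85 [444.18601267 183.57436022  17.71307167] [-1.80668115 -0.12160145  5.94485737] 38.781237365953146
```

View pics/w2.png

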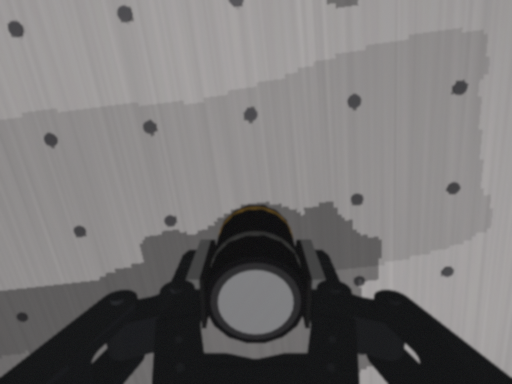

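View pics/s2.png

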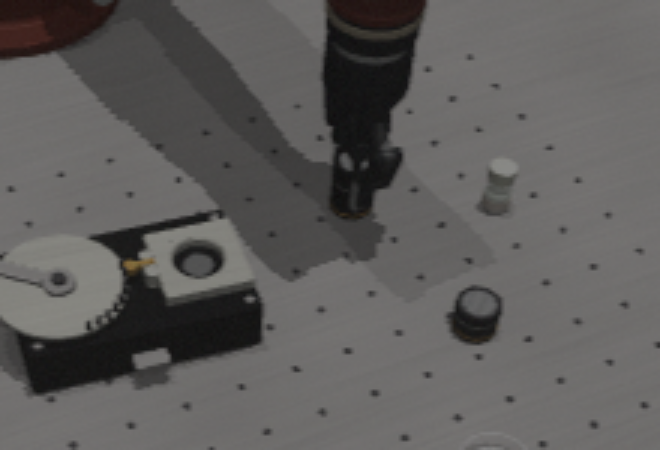

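```bash
python3 - <<'E'
from h import *
f=dict(np.load("w2.npz"))
print(onplane(f,(256,302),56))
E
```

```text
[444.55286173 182.83165891  56.        ]
```

>>> {"api": "carry_out", "payload": {"commands": [[[0,0,-0.05,0,0,0,0],[0,0,-0.1,0,0,0,0],[0,0,-0.1,0,0,0,0],[0,0,-0.1,0,0,0,0]]]}}

```text
t: 5.45
ee_pos: [443.1, 183.3, 115.8]
eef_rot: [-2.353, -2.081, 0.0]
contact_force: [0.1, 0.7, -2.8]
opening: 38.8
```

```bash
python3 - <<'E'
from h import *
from rig import *
import cv2
o=get_obs();print(o["t"],o["ee_pos"],o["contact_force"],o["opening"])
f=grab_frame("wrist");cv2.imwrite("pics/w3.png",f["image"]);np.savez("w3.npz",**{k:f[k] for k in("mtx","R","t")})
delta([500.8,4.0,118],82.9)
E
```

```text
5.45 [443.14984525 183.31822748 115.83623756] [ 0.11770153  0.74337313 -2.78586146] 38.790084936144844
delta m [-0.1708  0.0797 -0.003 ] rot deg [-0.09  0.02  0.08]
```

View pics/w3.png

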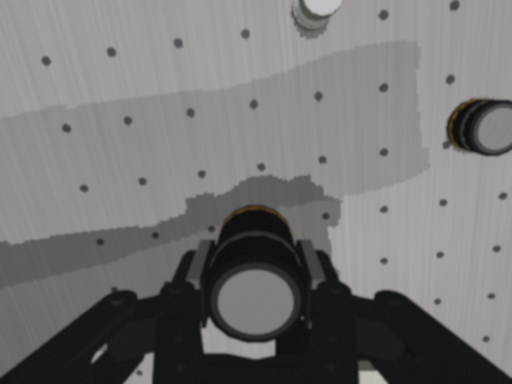

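>>> {"api": "carry_out", "payload": {"commands": [[[-0.06,0.028,-0.003,0,0,0,0],[-0.12,0.056,-0.003,0,0,0,0],[-0.15,0.07,-0.003,0,0,0,0],[-0.1705,0.0797,-0.003,0,0,0,0],[-0.1705,0.0797,0.01,0,0,0,0],[-0.1705,0.0797,0.02,0,0,0,0],[-0.1705,0.0797,0.02,0,0,0,0]]]}}

```text
t: 6.38
ee_pos: [500.1, 5.7, 94.4]
eef_rot: [-2.35, -2.081, 0.002]
contact_force: [-0.1, 0.9, -1.9]
opening: 38.9
```

```bash
python3 - <<'E'
from h import *
from rig import *
import cv2
o=get_obs();print(o["t"],o["ee_pos"],o["contact_force"],o["opening"])
f=grab_frame("wrist");cv2.imwrite("pics/w4.png",f["image"]);np.savez("w4.npz",**{k:f[k] for k in("mtx","R","t")})
print(pinpoint("nest","wrist"),pinpoint("tall_lens_mid","wrist"))
a=grab_frame("scene");t=grab_frame("top")
cv2.imwrite("pics/s4.png",cv2.hconcat([cv2.resize(a["image"][110:210,190:290],None,fx=4,fy=4,interpolation=2),cv2.resize(t["image"][180:280,190:290],None,fx=4,fy=4,interpolation=2)]))
E
```

```text
6.375 [500.13692344   5.65143568  94.4458294 ] [-0.05885393  0.85383568 -1.90696308] 38.93100789229723
[] [{'location': [0.5041, 0.6805], 'conf': 0.87}]
```

View pics/w4.png

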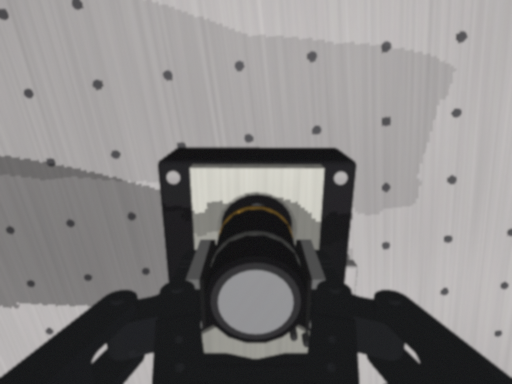

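View pics/s4.png

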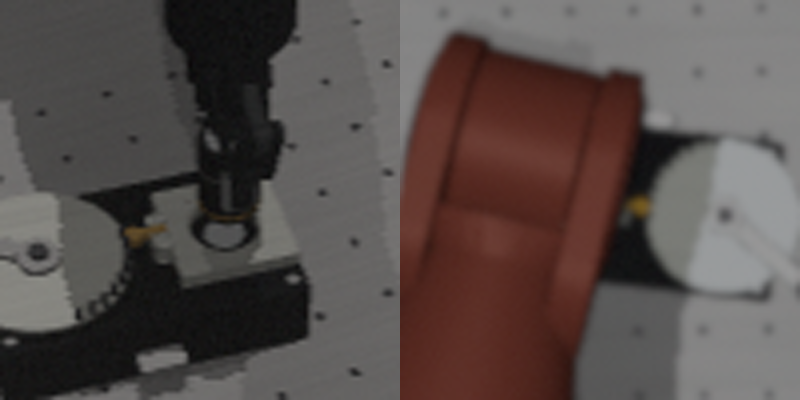

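```bash
python3 - <<'E'
import cv2
a=cv2.imread("pics/w4.png")
cv2.imwrite("pics/w4c.png",cv2.convertScaleAbs(cv2.resize(a[140:260,150:360],None,fx=3.8,fy=3.8,interpolation=2),alpha=1.5))
E
```

```text
(no output)
```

View pics/w4c.png

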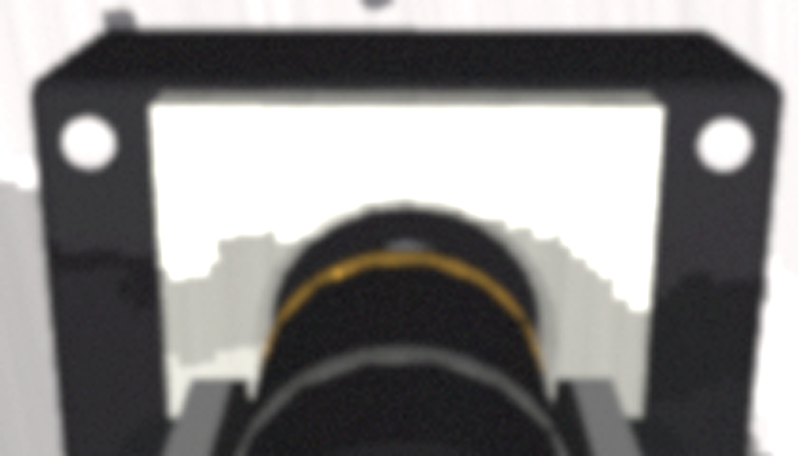

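```bash
python3 - <<'E'
from h import *
f=dict(np.load("w4.npz"));g=lambda u,v:(150+u/3.8,140+v/3.8)
a=onplane(f,g(152,105),60);b=onplane(f,g(664,106),60);d=(b-a);print(a,b,np.linalg.norm(d),np.degrees(np.arctan2(d[1],d[0])))
L=np.linalg.norm(d);d/=L;n=np.array([-d[1],d[0],0]);print("nest plate",(a+b)/2-38*n)
print("nest rim",onplane(f,g(405,205),60)-22*n)
for zb in (76,78,80):print("lens base",zb,onplane(f,g(403,251),zb)-20*n, "ring sides",onplane(f,g(265,350),zb),onplane(f,g(541,350),zb))
print("lens top",onplane(f,(256,302),133))
E
```

```text
[467.77724926  45.04024605  60.        ] [543.67907969  35.66828299  60.        ] 76.47824235914261 -7.038956958969277
nest plate [501.07148585   2.64066824  60.        ]
nest rim [500.72785245   3.05095024  60.        ]
lens base 76 [500.47230633   3.47469463  76.        ] ring sides [481.21153768  10.55245253  76.        ] [520.94527373   5.74784777  76.        ]
lens base 78 [500.56066673   4.20646257  78.        ] ring sides [481.56770544  11.44175351  78.        ] [520.81133659   6.69641225  78.        ]
lens base 80 [500.64902713   4.93823051  80.        ] ring sides [481.9238732  12.3310545  80.       ] [520.67739946   7.64497674  80.        ]
lens top [500.68662085   5.1165865  133.        ]
```

>>> {"api": "carry_out", "payload": {"commands": [[[-0.0012,0.0003,0.004,0,0,0,0],[-0.0012,0.0003,0.01,0,0,0,0],[-0.0012,0.0003,0.014,0,0,0,0],[-0.0012,0.0003,0.018,0,0,0,0],[-0.0012,0.0003,0.021,0,0,0,0],[-0.0012,0.0003,0.021,0,0,0,0]]]}}

```text
t: 7.38
ee_pos: [501.6, 3.2, 75.0]
eef_rot: [-2.353, -2.081, 0.0]
contact_force: [-0.1, -1.5, -1.3]
opening: 39.0
```

>>> {"api": "carry_out", "payload": {"commands": [[[0,0,0.003,0,0,0,0],[0,0,0.005,0,0,0,0],[0,0,0.005,0,0,0,0]]]}}

```text
t: 7.75
ee_pos: [501.6, 3.2, 70.1]
eef_rot: [-2.353, -2.081, 0.0]
contact_force: [0.5, -0.6, -1.8]
opening: 38.9
```

```bash
python3 - <<'E'
from h import *
from rig import *
import cv2
o=get_obs();print(o["t"],o["ee_pos"],o["contact_force"],o["opening"])
f=grab_frame("wrist");a=grab_frame("scene")
cv2.imwrite("pics/s5.png",cv2.hconcat([cv2.resize(a["image"][110:210,190:290],None,fx=4,fy=4,interpolation=2),cv2.convertScaleAbs(cv2.resize(f["image"][140:340,156:356],(400,400),interpolation=2),alpha=1.5)]))
E
```

```text
7.75 [501.58200672   3.20492264  70.12343716] [ 0.49645659 -0.6240171  -1.8227566 ] 38.908962941805726
```

View pics/s5.png

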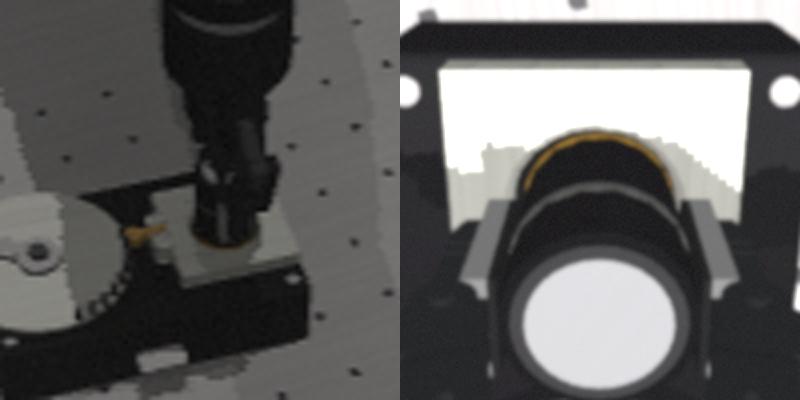

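>>> {"api": "carry_out", "payload": {"commands": [[[0,0,0.001,0,0,0,0],[0,0,0.002,0,0,0,0],[0,0,0.002,0,0,0,0]]]}}

```text
t: 8.22
ee_pos: [501.6, 3.2, 68.2]
eef_rot: [-2.353, -2.081, 0.0]
contact_force: [-0.7, 0.6, -1.5]
opening: 38.5
```

>>> {"api": "carry_out", "payload": {"commands": [[[0,0,0.001,0,0,0,0],[0,0,0.001,0,0,0,0]]]}}

```text
t: 8.48
ee_pos: [501.8, 3.1, 67.7]
eef_rot: [2.353, 2.081, 0.0]
contact_force: [-2.4, 0.7, 3.4]
opening: 38.9
```

>>> {"api": "carry_out", "payload": {"commands": [[[0,0,0,0,0,0,0.6],[0,0,0,0,0,0,0.8],[0,0,0,0,0,0,0.8],[0,0,0,0,0,0,0.8],[0,0,-0.02,0,0,0,0.8],[0,0,-0.06,0,0,0,0.8],[0,0,-0.1,0,0,0,0.8],[0,0,-0.11,0,0,0,0.8],[0,0,-0.11,0,0,0,0.8]]]}}

```text
t: 9.6
ee_pos: [502.0, 3.1, 177.5]
eef_rot: [2.353, 2.081, 0.001]
contact_force: [-0.5, 0.5, 0.4]
opening: 68.3
```

```bash
python3 - <<'E'
from h import *
from rig import *
import cv2
o=get_obs();print(o["t"],o["ee_pos"],o["contact_force"],o["opening"])
f=grab_frame("wrist");a=grab_frame("scene");np.savez("w6.npz",**{k:f[k] for k in("mtx","R","t")})
cv2.imwrite("pics/w6.png",f["image"])
cv2.imwrite("pics/s6.png",cv2.hconcat([cv2.resize(a["image"][110:210,190:290],None,fx=4,fy=4,interpolation=2),cv2.convertScaleAbs(cv2.resize(f["image"][140:340,156:356],(400,400),interpolation=2),alpha=1.5)]))
p=[501.5,3.3,106];print(proj(f,p),proj(a,p),pinpoint("tall_lens_mid","scene")[:1],pinpoint("tall_lens_base","scene")[:1])
E
```

```text
9.6 [502.0429034    3.05756639 177.49500179] [-0.46864457  0.48609612  0.43755228] 68.32580950048732
[253.88402057 203.54012264] [246.62687921 152.53756738] [{'location': [0.4791, 0.4221], 'conf': 0.77}] [{'location': [0.4807, 0.4398], 'conf': 0.9}]
```

View pics/s6.png

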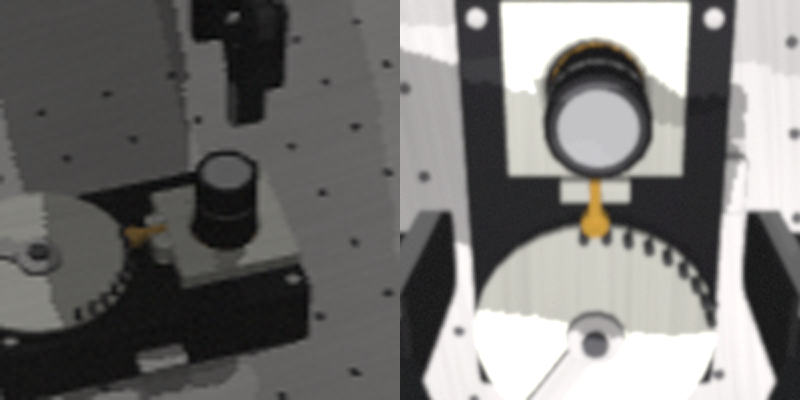

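View pics/w6.png

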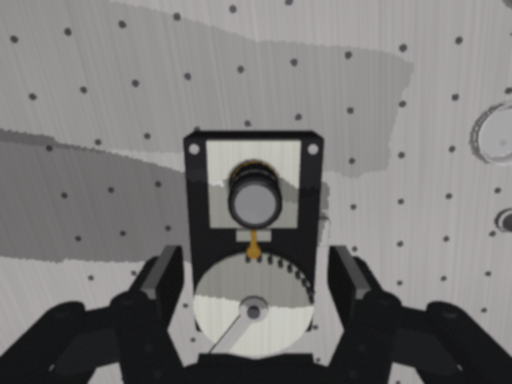

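```bash
python3 -c "
from h import *
delta([430.2,-180,190],48.6)
f=dict(np.load('w6.npz'))
print(onplane(f,(254.5,311),66),onplane(f,(254.5,311),70))"
```

```text
delta m [-0.1906 -0.0479 -0.0142] rot deg [-1.300e-01  2.000e-02  3.438e+01]
[ 486.87084251 -118.09861864   66.        ] [ 487.25807262 -114.99011781   70.        ]
```

>>> {"api": "carry_out", "payload": {"commands": [[[-0.06,-0.015,-0.014,0,0,10,1],[-0.12,-0.03,-0.014,0,0,20,1],[-0.16,-0.04,-0.014,0,0,30,1],[-0.1906,-0.0479,-0.014,0,0,34.4,1],[-0.1906,-0.0479,-0.014,0,0,34.4,1],[-0.1906,-0.0479,-0.014,0,0,34.4,1]]]}}

```text
t: 10.55
ee_pos: [430.7, -179.6, 190.6]
eef_rot: [-2.862, -1.293, 0.0]
contact_force: [-0.7, -0.1, 1.2]
opening: 85.7
```

```bash
python3 - <<'E'
from h import *
from rig import *
import cv2
o=get_obs();print(o["t"],o["ee_pos"],o["contact_force"],o["opening"])
f=grab_frame("wrist");cv2.imwrite("pics/w7.png",cv2.resize(f["image"],(768,576)));np.savez("w7.npz",**{k:f[k] for k in("mtx","R","t")})
print(proj(f,[430.2,-180,111])*1.5,proj(f,[430.2,-180,68])*1.5,proj(f,[486.4,-116.2,66])*1.5)
for d in pinpoint("lever_post","wrist")+pinpoint("lever_pivot","wrist"):print((np.array(d["location"])*[768,576]).round(1),d["conf"])
E
```

```text
10.55 [ 430.72214592 -179.57354713  190.62987508] [-0.70330442 -0.14851018  1.22824357] 85.74202567742232
[381.6338091  301.80011227] [381.88010579 276.998979  ] [381.76628709 120.70627576]
[374.7 294.3] 0.59
[381.6 119.1] 0.69
```

View pics/w7.png

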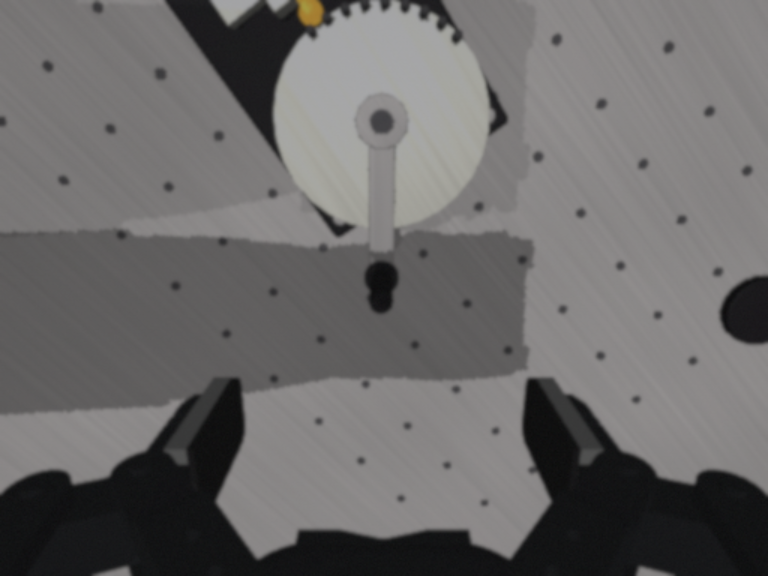

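>>> {"api": "carry_out", "payload": {"commands": [[[0,0,0.05,0,0,0,1],[0,0,0.09,0,0,0,1],[0,0,0.112,0,0,0,1],[0,0,0.112,0,0,0,1]]]}}

```text
t: 11.2
ee_pos: [430.0, -178.6, 77.7]
eef_rot: [-2.86, -1.293, 0.002]
contact_force: [-0.2, 0.6, 0.4]
opening: 85.4
```

>>> {"api": "carry_out", "payload": {"commands": [[[0,0,0,0,0,0,0.5],[0,0,0,0,0,0,0.3],[0,0,0,0,0,0,0.15],[0,0,0,0,0,0,0],[0,0,0,0,0,0,0],[0,0,0,0,0,0,0],[0,0,0,0,0,0,0]]]}}

```text
t: 12.08
ee_pos: [430.0, -179.5, 79.7]
eef_rot: [-2.862, -1.292, 0.002]
contact_force: [-7.9, 5.4, 8.2]
opening: 10.2
```

```bash
python3 - <<'E'
from h import *
from rig import *
import cv2
o=get_obs();print(o["t"],o["ee_pos"],o["contact_force"],o["opening"],o["wrist_torque"])
f=grab_frame("wrist");a=grab_frame("scene");np.savez("w8.npz",**{k:f[k] for k in("mtx","R","t")})
cv2.imwrite("pics/w8.png",cv2.hconcat([cv2.resize(f["image"],(400,300)),cv2.resize(a["image"][110:210,140:273],(400,300),interpolation=2)]))
E
```

```text
12.075 [ 429.96365783 -179.46056267   79.69500585] [-7.87426488  5.42803334  8.23424165] 10.205559523555367 [ 0.97899486  1.43451867 -0.00775804]
```

View pics/w8.png

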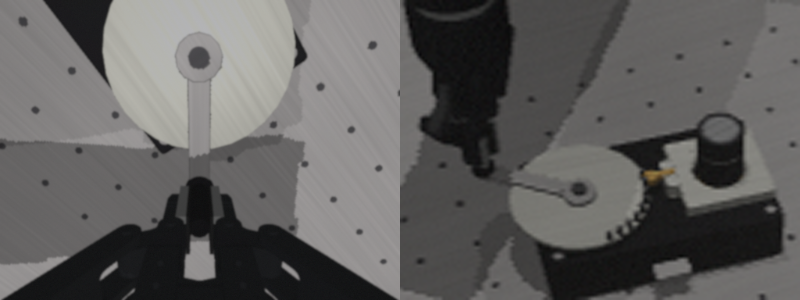

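>>> {"api": "carry_out", "payload": {"commands": [[[0.0001,0.0038,0,0,0,-2.6,0],[0.0003,0.0076,0,0,0,-5.2,0],[0.0008,0.0114,0,0,0,-7.7,0],[0.0014,0.0152,0,0,0,-10.3,0],[0.0014,0.0152,0,0,0,-10.3,0],[0.0014,0.0152,0,0,0,-10.3,0]]]}}

```text
t: 12.92
ee_pos: [442.2, -188.3, 79.7]
eef_rot: [-2.734, -1.543, 0.002]
contact_force: [-8.0, 5.4, 9.8]
opening: 10.6
```

```bash
cat > q.py <<'E'
from h import *
from rig import *
import sys
o=get_obs();d=o["ee_pos"][:2]-np.array([486.4,-116.2]);a=np.arctan2(d[1],d[0])
R=Ro.from_rotvec(o["eef_rot"]).as_matrix()
t=np.array([-np.sin(a),np.cos(a)])
print("t",o["t"],"q",round(a+np.radians(131.42),3),"rad",np.linalg.norm(d).round(1),"z",o["ee_pos"][2].round(1),"Ftan",(o["contact_force"][:2]@t).round(1),"Frad",(o["contact_force"][:2]@(d/np.linalg.norm(d))).round(1),"Fz",o["contact_force"][2].round(1),"yaw q",round(np.arctan2(R[1,0],R[0,0])-np.radians(48.58),3),"open",round(o["opening"],1))
E
python3 q.py
```

```text
t 12.925 q 0.173 rad 84.6 z 79.7 Ftan -9.6 Frad -0.5 Fz 9.8 yaw q 0.18 open 10.6
```

>>> {"api": "carry_out", "payload": {"commands": [[[0.0001,0.0038,0,0,0,-2.6,0],[0.0003,0.0076,0,0,0,-5.2,0],[0.0008,0.0114,0,0,0,-7.7,0],[0.0014,0.0152,0,0,0,-10.3,0],[0.0021,0.019,0,0,0,-12.9,0],[0.0031,0.0227,0,0,0,-15.5,0],[0.0042,0.0263,0,0,0,-18.0,0],[0.0054,0.0299,0,0,0,-20.6,0],[0.0054,0.0299,0,0,0,-20.6,0]]]}}

```text
t: 14.05
ee_pos: [470.5, -199.0, 79.6]
eef_rot: [-2.412, -2.008, 0.001]
contact_force: [-8.0, 6.4, 9.1]
opening: 10.2
```

```bash
python3 q.py
```

```text
t 14.05 q 0.533 rad 84.4 z 79.6 Ftan -9.1 Frad -4.8 Fz 9.1 yaw q 0.54 open 10.2
```

>>> {"api": "carry_out", "payload": {"commands": [[[0.0001,0.0038,0,0,0,-2.6,0],[0.0003,0.0076,0,0,0,-5.2,0],[0.0006,0.0103,0,0,0,-7.7,0],[0.0009,0.013,0,0,0,-9.0,0],[0.0014,0.0153,0,0,0,-10.3,0],[0.0014,0.0153,0,0,0,-10.3,0],[0.0014,0.0153,0,0,0,-10.3,0]]]}}

```text
t: 14.92
ee_pos: [485.7, -200.5, 79.6]
eef_rot: [-2.223, -2.215, 0.001]
contact_force: [-8.4, 5.2, 9.1]
opening: 10.8
```

```bash
python3 q.py; python3 - <<'E'
from h import *
from rig import *
import cv2
f=grab_frame("wrist");a=grab_frame("scene");t=grab_frame("top")
cv2.imwrite("pics/w9.png",cv2.hconcat([cv2.resize(f["image"],(400,300)),cv2.resize(a["image"][110:210,140:273],(400,300),interpolation=2)]))
cv2.imwrite("pics/t9.png",cv2.resize(t["image"][110:310,90:390],None,fx=2.6,fy=2.6,interpolation=2))
for n in ["tall_lens_mid","tall_lens_base","lever_post"]: print(n,[(np.array(d["location"])*[512,384]).round(1) for d in pinpoint(n,"scene")[:1]])
print(proj(a,[501.4,3.1,78]),proj(a,[501.4,3.1,50]))
E
```

```text
t 14.925 q 0.715 rad 84.3 z 79.6 Ftan -8.5 Frad -5.2 Fz 9.1 yaw q 0.719 open 10.8
tall_lens_mid [array([246.9, 159.1])]
tall_lens_base []
lever_post [array([162.6, 178. ])]
[246.41347253 160.43369342] [246.29527259 168.05346184]
```

View pics/w9.png

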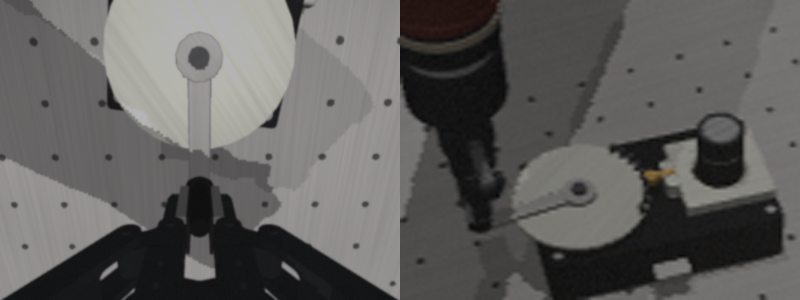

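View pics/t9.png

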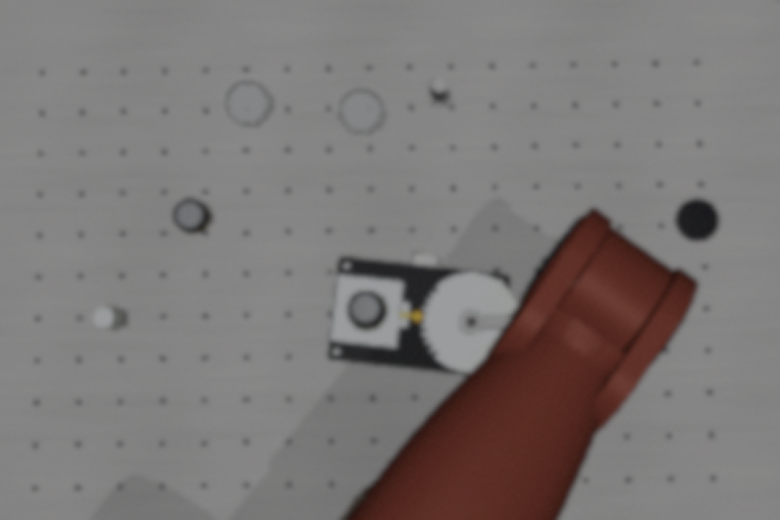

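>>> {"api": "carry_out", "payload": {"commands": [[[0,0,0,0,0,0,0],[0,0,0,0,0,0,0],[0,0,0,0,0,0,0],[0,0,0,0,0,0,0]]]}}

```text
t: 15.72
ee_pos: [485.7, -200.5, 79.6]
eef_rot: [-2.223, -2.215, 0.001]
contact_force: [-8.9, 5.6, 8.7]
opening: 10.1
```

```bash
python3 q.py; python3 -c "
from rig import *
print(finish_job())"
```

```text
t 15.725 q 0.714 rad 84.3 z 79.6 Ftan -8.9 Frad -5.5 Fz 8.7 yaw q 0.719 open 10.1
the job is handed in; nothing more can be done
None
```

The tall lens is seated in the nest and released, and the gripper is holding the focus lever at the fourth notch. I handed the job in at 15.7 s of the 64 s allowed; no verdict was reported.

- **Lens:** I lowered it until it touched the nest floor, with the gripper at the height expected for full depth. After release, the top face appeared in the scene picture within 0.1 pixel of where a fully seated lens should be. In the last pictures it is still upright in the nest.
- **Lever:** I gripped the post and swung it along its arc, stopping at the first, third and fourth notches. The measured angle at the end was 0.714 rad (notch centre 0.72, fifth click at 0.837). It held steady for about 0.8 s with about 9 N of spring force on the fingers.
- **Other objects:** the top picture before the last hold shows all the bystanders where they started.

**Checks that disagreed or failed:**
- The networks' single-camera positions disagreed by up to about 15 mm at first, so I used picture edges and wrist-camera views instead.
- In the last scene picture, the network did not find the point under the lens, which is hidden in the nest.
- While I held the post there was a steady vertical force of about 9 N on the tool, from the fingers swinging forward as they closed. It stayed well below the limits.

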